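# Stack the cell strainers on their receiving jars

### The arm

A 6-joint arm with a two-finger parallel gripper is mounted at the origin on a cart in front of the work surface, level with it; the furniture and walls round the work are solid. World frame = base frame: x ahead of the robot, y to its left, z up, the work surface at z = 0. Lengths are in m, angles in rad, forces in N, time in s.
With the tool pointing down it reaches from about 0.375 to 0.975 m from the base axis. Payload 3.8 kg.
Tool frame: the origin (TCP) lies midway between the tips of the shut fingers; the grasp point (between the pads) lies 19 mm behind it; z points along the fingers, y is the line along which they close (so a half turn about z gives the same grasp; the last joint's range is limited). The gripper opens to 88 mm and grips with 3 to 60 N. Pads are 18 mm wide; open, the fingers measure 123 mm over their backs; the gripper's body (75 mm by 187 mm) begins 45 mm behind the grasp point.
Start: joints at [1.114, 0.264, 1.604, -0, 1.274, -0.037], TCP at [0.275, 0.616, 0.239] pointing down, gripper open.
Joint ranges: [-2.63, 2.63], [-0.94, 2.18], [0.31, 2.57], [-1.31, 4.45], [0, 2.66], [-2.55, 2.55]. Speed limits (rad/s): [2.57, 2.57, 3.14, 3.14, 3.14, 3.14].

### API

Orientations are given as a rotation vector (axis times angle).
In Python, from cell import manip, inverse_kinematics, cams, order gives the robot as it stands. Calls block until the motion is done:
- manip.move_pose(position, orientation): joint-space move of the TCP to a pose.
- manip.move_linear(position, rate=0.15, rot=None): straight line of the TCP; rot=None keeps the orientation; rate is the mean speed in m/s.
- manip.set_joints(angles): joint-space move.
- manip.set_gripper(opening, force=None): finger opening in m; force is the grip in N (None keeps the last); returns when the fingers have stopped.
- manip.dwell(seconds).
- inverse_kinematics(position, orientation): joint angles nearest the present ones, or None.
- manip.state(): the state.
- cams.capture(name): name is "side" or "top"; returns a dict with "image" (384x512x3 uint8, blue, green, red), "z_map" (384x512 float32, m along the optical axis (not along the pixel's ray), 0 where there is no reading), "intrinsics" (3x3 intrinsics, pixels), "k1" (the pictures are not rectified: a ray, as slopes to the right and down, at radius r is drawn at 1 + k1 r^2 times it, then the intrinsics apply), "position" and "orientation" of the camera in the world. Camera axes: x right, y down, z forward; pixel columns grow to the right and rows downward; lengths in m; the calibration is good to about 2 mm. A picture is of the moment at which its call begins.
A pose or a line that the arm cannot do raises manip.IKError and nothing moves.
- order.close_job(): hands the job in; it is judged then, once.
The state is a dict: "clock": time; "joint_pos": joint angles; "joint_velocities": joint speeds; "tau": joint torques, N m; "tool_pos": TCP position; "tcp_rot": TCP orientation; "contact_force": force on the tool from outside, world axes, zero at the start; "moment": the same for the moment, N m; "gripper_width": finger opening in m; "grasp_force": force on a finger pad.
Only numpy, scipy, OpenCV 4.12 (cv2) and the standard library are available. Lean on these libraries where they do the work, as an engineer would, in place of code of your own. Each camera call takes 0.05 s, during which the arm holds its last target. There are 200 camera calls.

### The job

Set up the two filtrations: on the jar with the green collar stack the blue strainer, then the yellow strainer on the blue one, and close that stack with the red lid; on the jar with the orange collar put the white strainer by itself. Each piece must sit upright with its skirt fully down in the piece below, and be let go. Leave the red-capped bottle, the dropper bottle, the petri dish and the timer standing where they are.

Things in the scene. Friction and masses are not known exactly. Their poses are not given: they have to be found in the camera images.
- strainer_blue: Blue cell strainer, round, 34 mm high, upright, 25-50 g. Upper cup 46 mm across (bore 40 mm, 19 mm deep) from 12 to 34 mm above the underside, grip it there with fingertips above the shoulder; below, a tapered skirt 36 mm across, 12 mm high. Origin: centre of the underside; z up. Seated, shoulder on the rim below, its origin is 50 mm above a jar's or 22 mm above a strainer's.
- strainer_yellow: Yellow cell strainer, round, 34 mm high, upright, 25-50 g. Upper cup 46 mm across (bore 40 mm, 19 mm deep) from 12 to 34 mm above the underside, grip it there with fingertips above the shoulder; below, a tapered skirt 36 mm across, 12 mm high. Origin: centre of the underside; z up. Seated, shoulder on the rim below, its origin is 50 mm above a jar's or 22 mm above a strainer's.
- strainer_white: White cell strainer, round, 34 mm high, upright, 25-50 g. Upper cup 46 mm across (bore 40 mm, 19 mm deep) from 12 to 34 mm above the underside, grip it there with fingertips above the shoulder; below, a tapered skirt 36 mm across, 12 mm high. Origin: centre of the underside; z up. Seated, shoulder on the rim below, its origin is 50 mm above a jar's or 22 mm above a strainer's.
- lid_red: Red lid, 40 mm high: tapered skirt 36 mm across and 12 mm high, disc 46 mm across from 12 to 18 mm, and a round grip knob 20 mm across from 18 to 40 mm above the underside. Stands upright on its skirt. Origin: centre of the underside of the skirt; z up. Grip it by the knob. Seated in a strainer its origin is 22 mm above the strainer's. Weighs 20 to 42 g.
- jar_green: Receiving jar with a green collar, white body, fixed to the bench, 62 mm high; 52 mm across, foot 68 mm. The collar's open bore is 40 mm across and 18 mm deep; a strainer's skirt drops 12 mm into it until its shoulder rests on the rim, its origin then 50 mm above the jar's. Origin: centre of the foot's underside; z up.
- jar_orange: Receiving jar with an orange collar, white body, fixed to the bench, 62 mm high; 52 mm across, foot 68 mm. The collar's open bore is 40 mm across and 18 mm deep; a strainer's skirt drops 12 mm into it until its shoulder rests on the rim, its origin then 50 mm above the jar's. Origin: centre of the foot's underside; z up.
- bottle_red: White reagent bottle with a red cap, 54 mm across, 105 mm high, loose; leave it standing. Origin: centre of its underside; z up.
- dropper: Small white bottle with a pinkish cap, 34 mm across, 70 mm high, loose; leave it standing. Origin: centre of its underside; z up.
- dish: Closed petri dish, 63 mm across, 16 mm high, loose; leave it where it is. Origin: centre of its underside; z up.
- timer: White bench timer, 62 by 66 mm, 19 mm high, loose; leave it where it is. A tall black power unit stands on the bench to its right, behind and to the left of the jars: swing round it. Origin: centre of its underside; z up.
Mind the look-alikes: they are no part of the job. Of the things like the strainer_yellow, leave any that is black, pink or turquoise; of the rest the larger one is meant.

How it is judged:
At the end, for the whole second after the job is handed in: Blue seated on the green-collared jar, yellow in blue, red lid in yellow, white on the orange-collared jar: each within 5 mm of the axis of the piece below, within 3 mm of its seated height (50 mm above a jar's origin, 22 mm above a strainer's), tilted under 0.1 rad, at rest (horizontal distance between strainer_blue and jar_green below 0.005 m and z of strainer_blue in the frame of jar_green between 0.047 and 0.053 m and angle between each of strainer_blue, strainer_yellow, lid_red, strainer_white's own z axis and vertical below 0.1 rad and linear speed of each of strainer_blue, strainer_yellow, lid_red, strainer_white below 0.02 m/s and horizontal distance between strainer_yellow and strainer_blue below 0.005 m and z of strainer_yellow in the frame of strainer_blue between 0.019 and 0.025 m and horizontal distance between lid_red and strainer_yellow below 0.005 m and z of lid_red in the frame of strainer_yellow between 0.019 and 0.025 m and horizontal distance between strainer_white and jar_orange below 0.005 m and z of strainer_white in the frame of jar_orange between 0.047 and 0.053 m); the robot touches nothing.
It fails at once if the red-capped bottle is shifted by more than 30 mm or tipped by more than 0.3 rad (distance of bottle_red from where it was at the start of the episode above 0.03 m or angle between bottle_red's own z axis and vertical above 0.3 rad).
It fails at once if the dropper bottle is shifted by more than 30 mm or tipped by more than 0.3 rad (distance of dropper from where it was at the start of the episode above 0.03 m or angle between dropper's own z axis and vertical above 0.3 rad).
It fails at once if the petri dish is shifted by more than 30 mm or tipped by more than 0.3 rad (distance of dish from where it was at the start of the episode above 0.03 m or angle between dish's own z axis and vertical above 0.3 rad).
It fails at once if the timer is shifted by more than 30 mm or tipped by more than 0.3 rad (distance of timer from where it was at the start of the episode above 0.03 m or angle between timer's own z axis and vertical above 0.3 rad).
It also fails if it takes over 90 s, if anything falls off the work surface, if the arm or the gripper's body presses on something with over 40 N, if the wrist force passes 120 N, or if a joint passes its speed limit or range.

## Working session

There is one attempt and no reset: what is moved stays moved. The work goes in short steps, each a Python script; the robot and the scene stay as the last script left them, time stands still between calls to the robot, and variables do not carry over. Pictures are saved under pics/ and viewed, at most 14 in all, crops included, and the job is handed in when it is done.

```bash
mkdir -p pics; ls
python3 - <<'E'
from cell import manip,cams
import cv2,numpy as np
for n in("top","side"):
    c=cams.capture(n); cv2.imwrite(f"pics/{n}0.png",cv2.resize(c["image"],(800,600),interpolation=cv2.INTER_CUBIC)); np.savez(f"{n}0.npz",**c)
    print(n,c["intrinsics"],c["k1"],c["position"],c["orientation"])
print(manip.state())
E
```

```text
pics
top [[361.06833502   0.         258.89456624]
 [  0.         361.06833502 189.30293251]
 [  0.           0.           1.        ]] -0.08895597440624689 [0.40685594 0.04087539 0.95314947] [-2.17234795  2.16030197 -0.08810636]
side [[490.54559857   0.         247.62066786]
 [  0.         490.54559857 185.81614515]
 [  0.           0.           1.        ]] -0.1570782005281472 [-0.21940726  1.40095374  0.60145706] [-0.54490749  2.29401008 -1.59610299]
{'clock': 0.1, 'joint_pos': array([ 1.11409060e+00,  2.64670600e-01,  1.60524405e+00, -1.51018128e-05,
        1.27372046e+00, -3.68943105e-02]), 'joint_velocities': array([-0.00028196, -0.00242602, -0.00160583,  0.00028818,  0.00035822,
       -0.00013529]), 'tau': array([-1.67328346e-05, -5.03621256e+01, -3.58071434e+01,  7.31008127e-02,
        2.33536132e-02, -6.06748631e-05]), 'tool_pos': array([0.27483603, 0.61579814, 0.23751381]), 'tcp_rot': array([-0.65449818, -3.07216208,  0.00311612]), 'contact_force': array([ 0.64935464, -0.60129067,  0.18715665]), 'moment': array([-0.00428167, -0.00954338,  0.02267096]), 'grasp_force': 0.0, 'gripper_width': 0.08803299520720045}
```

View pics/top0.png

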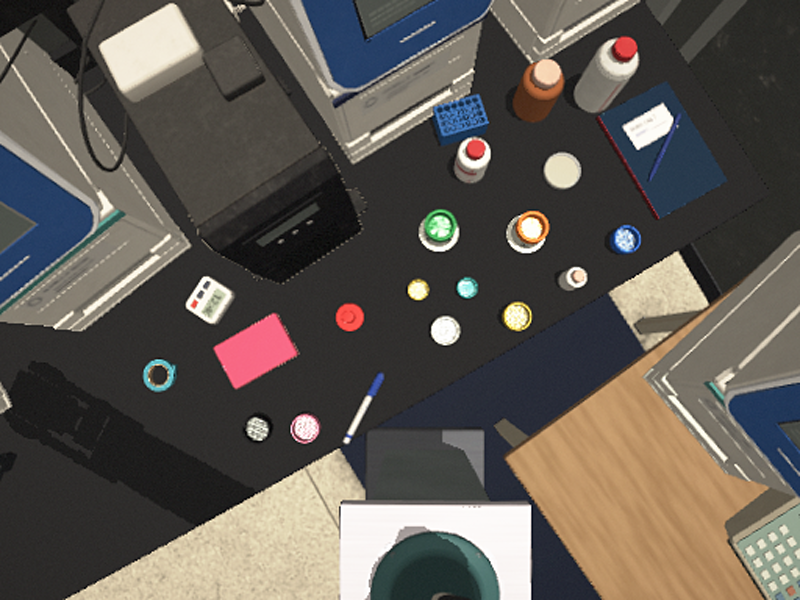

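View pics/side0.png

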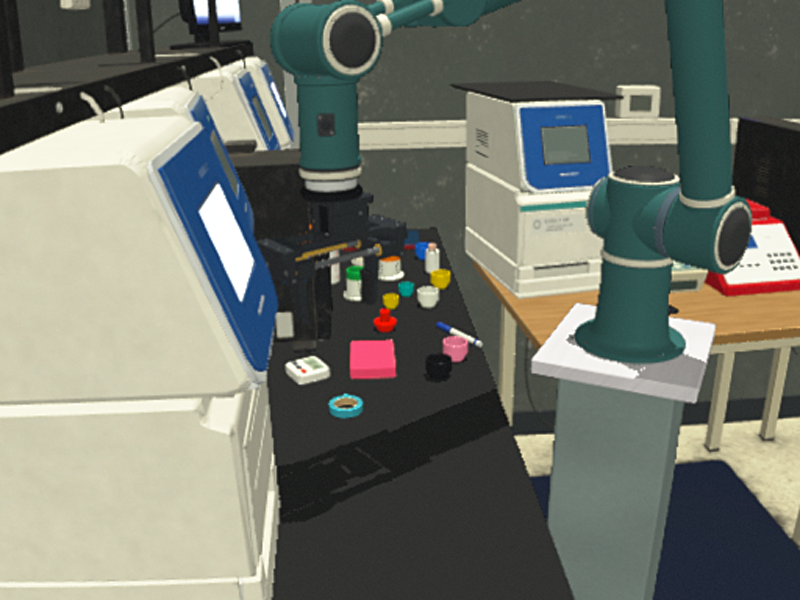

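The top view shows these (800x600 pixels):
- **Yellow candidates:** small yellow (418,289), larger yellow (517,317), turquoise (467,287), pink (305,428) and black (258,428). I choose the larger yellow at (517,317).
- **Other pieces:** blue strainer (626,239), not the blue rack at (460,118). White strainer (445,330). Red lid (350,317), not the red caps.
- **Jars:** green (439,227), orange (531,228).

Next I'll measure them and check the choices in a close crop.

```bash
cat > h.py <<'E'
import numpy as np,cv2
from scipy.spatial.transform import Rotation as R
from scipy.optimize import least_squares
def slopes(c,uv):
    k=float(c["k1"]);D=np.array([k,0,0,0,0.])
    return cv2.undistortPoints(np.asarray(uv,float).reshape(-1,1,2),c["intrinsics"],D).reshape(-1,2)
def cloud(c,uv):
    s=slopes(c,uv);z=c["z_map"][np.asarray(uv)[:,1].astype(int),np.asarray(uv)[:,0].astype(int)]
    return R.from_rotvec(c["orientation"]).apply(np.c_[s*z[:,None],z])+c["position"]
def plane(c,uv,h):
    s=slopes(c,uv);d=R.from_rotvec(c["orientation"]).apply(np.c_[s,np.ones(len(s))])
    return (c["position"]+d*((h-c["position"][2])/d[:,2])[:,None])[:,:2]
def cands(c):
    v,u=np.mgrid[0:384,0:512];uv=np.c_[u.ravel(),v.ravel()]
    return uv,cloud(c,uv)
E
cat > m.py <<'E'
from h import *
c=dict(np.load("top0.npz"));uv,P=cands(c)
obj=dict(blue=(626,239,.034),yellow=(517,317,.034),smally=(418,289,.03),turq=(467,287,.03),white=(445,330,.034),lid=(350,317,.04),green=(439,227,.062),orange=(531,228,.062),bottle=(473,150,.105),dropper=(574,276,.07),dish=(562,170,.016),timer=(210,300,.019))
for n,(a,b,h) in obj.items():
    p0=plane(c,[(a*.64,b*.64)],h)[0]
    m=(np.hypot(*(P[:,:2]-p0).T)<.05)&(P[:,2]>.008)
    q=P[m]; top=np.percentile(q[:,2],97); t=q[q[:,2]>h-.006]
    cc,r=cv2.minEnclosingCircle(t[:,:2].astype(np.float32)) if len(t) else ((0,0),0)
    print(n,"click",p0.round(4),"top",top.round(4),"circ",np.round(cc,4),round(r*2000,1),len(t), "reach",np.hypot(*p0).round(3))
im=c["image"];t=[]
for n in("blue","yellow","white","lid","green","orange"):
    a,b=[int(x*.64) for x in obj[n][:2]];t.append(cv2.resize(im[b-20:b+20,a-20:a+20],(260,260),interpolation=cv2.INTER_CUBIC))
cv2.imwrite("pics/crop.png",np.vstack([np.hstack(t[:3]),np.hstack(t[3:])]))
E
python3 m.py
```

```text
blue click [ 0.5913 -0.3155] top 0.0343 circ [ 0.5932 -0.3163] 46.3 67 reach 0.67
yellow click [ 0.4604 -0.1302] top 0.0348 circ [ 0.4614 -0.1304] 47.0 73 reach 0.478
smally click [0.506  0.0316] top 0.0263 circ [0.5062 0.0335] 33.0 18 reach 0.507
turq click [ 0.5097 -0.049 ] top 0.0255 circ [ 0.5097 -0.0478] 32.5 12 reach 0.512
white click [ 0.4387 -0.0126] top 0.0342 circ [ 0.4382 -0.011 ] 45.8 66 reach 0.439
lid click [0.4587 0.1419] top 0.0409 circ [0.4604 0.147 ] 19.9 46 reach 0.48
green click [ 0.6029 -0.0015] top 0.0632 circ [ 0.6078 -0.0014] 52.1 142 reach 0.603
orange click [ 0.6022 -0.1497] top 0.0631 circ [ 0.6061 -0.1526] 52.8 145 reach 0.621
bottle click [ 0.7161 -0.0526] top 0.1051 circ [ 0.7208 -0.0563] 30.0 109 reach 0.718
dropper click [ 0.5237 -0.2152] top 0.0704 circ [ 0.5251 -0.2229] 19.7 48 reach 0.566
dish click [ 0.7145 -0.2155] top 0.0178 circ [ 0.7161 -0.2158] 65.9 435 reach 0.746
timer click [0.4869 0.3822] top 0.0197 circ [0.4873 0.3873] 81.4 545 reach 0.619
```

View pics/crop.png

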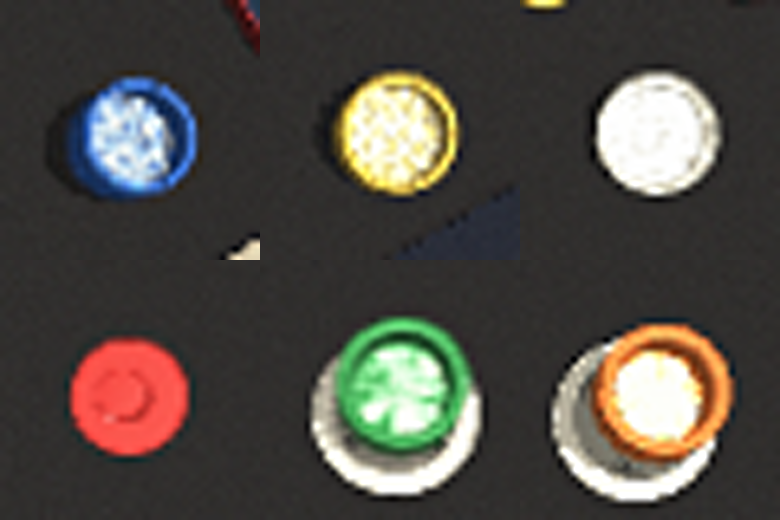

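The crops confirm the choice: all three strainers have 46 mm rims at z≈34 mm, the lid knob is 20 mm, and the jar rims are at 62 mm. Next I'll check the power unit's extent against the swing.

Run:
```python
from h import *
c=dict(np.load("top0.npz"));uv,P=cands(c);P=P[c["z_map"].ravel()>0]
r=np.hypot(P[:,0],P[:,1]);th=np.degrees(np.arctan2(P[:,1],P[:,0]))
for t in range(-40,75,6):
    row=[]
    for a in np.arange(.35,1.,.06):
        m=(abs(th-t)<3)&(abs(r-a)<.03);row.append(int(1000*np.percentile(P[m,2],98)) if m.sum()>5 else -1)
    print(t,row)
```

```text
-40 [-108, -109, -115, -847, -847, -849, -849, 1, 1, 2, 1]
-34 [-847, -851, -848, -852, 0, 2, 2, 12, 13, 12, 2]
-28 [-850, -844, -1, 2, 2, 33, 33, 13, 19, 19, 13]
-22 [-849, -1, 1, 53, 69, 2, 2, 2, 13, 143, 13]
-16 [-1, 2, 34, 4, 62, 62, 17, 17, 97, 169, 148]
-10 [2, 2, 2, 2, 59, 61, 2, 2, 125, 125, 187]
-4 [2, 32, 33, 23, 61, 58, 105, 81, 327, 211, 2]
2 [3, 32, 32, 22, 62, 61, 3, 373, 354, -1, -1]
8 [2, 2, 3, 13, 2, 6, 345, 421, -1, -1, -1]
14 [11, 2, 25, 2, 353, 358, 378, 433, 370, 317, 210]
20 [12, 2, 40, 16, 358, 357, 380, 395, 396, 357, 12]
26 [9, 3, 3, 2, 358, 357, 357, 531, 397, 361, 357]
32 [34, 3, 25, 24, 11, 3, 2, 544, 431, 407, 366]
38 [35, 3, 24, 25, 19, 19, 417, 447, 409, 368, 323]
44 [20, 34, 24, 24, 3, 16, 382, -1, -1, -1, -1]
50 [2, 34, 3, 3, 15, 3, 320, 244, -1, -1, -1]
56 [3, 2, 3, 3, 14, 3, 3, 224, 3, -1, -1]
62 [3, 3, 3, 3, 313, 3, 3, 3, 3, 3, -1]
68 [3, 3, 3, 3, 255, 240, 3, 3, 32, -1, -1]
74 [-1, 3, 2, 3, 3, 3, 3, 3, 3, -1, -1]
```

```bash
cat > a.py <<'E'
from cell import manip,cams,inverse_kinematics,order
from h import *
def rot(deg): 
    t=np.radians(deg+90)/2; return np.pi*np.array([np.cos(t),np.sin(t),0])
def S(tag=""):
    s=manip.state();print(tag,"t",round(s["clock"],1),"tcp",s["tool_pos"].round(4),"F",s["contact_force"].round(1),"w",round(s["gripper_width"],4),"g",round(s["grasp_force"],1));return s
def pick(xy,phi,dz=.016,op=.066,f=20,up=.16):
    manip.move_pose([*xy,.12],rot(phi));manip.set_gripper(op)
    manip.move_linear([*xy,dz],rate=.12);manip.set_gripper(0.0,force=f);S("grip")
    manip.move_linear([*xy,up],rate=.2);return S("lifted")
def lower(xy,z0,phi,above=.016,lim=8):
    "lower to z0 (seat TCP height) in steps, stop on push"
    manip.move_pose([*xy,max(z0+.03,.12)],rot(phi));manip.move_linear([*xy,z0+above],rate=.1);manip.dwell(.2)
    b=manip.state()["contact_force"]
    for z in np.arange(z0+above-.002,z0-.0011,-.002):
        manip.move_linear([*xy,z],rate=.04);f=manip.state()["contact_force"]-b
        if np.linalg.norm(f)>lim: print("contact dz",round(z-z0,4),f.round(1));return z-z0
    S("down");print((manip.state()["contact_force"]-b).round(1));return z-z0
def release(xy,op=.066):
    manip.set_gripper(op);p=manip.state()["tool_pos"];manip.move_linear([p[0],p[1],p[2]+.07],rate=.15);S("released")
E
python3 - <<'E'
from a import *
manip.move_pose([.40*np.cos(1.114),.40*np.sin(1.114),.25],rot(63.8-90));S()
q=manip.state()["joint_pos"];q[0]-=np.radians(63.8+40);manip.set_joints(q);S()
c=cams.capture("side");np.savez("side1.npz",**c);cv2.imwrite("pics/side1.png",cv2.resize(c["image"],(800,600)))
c2=cams.capture("top");np.savez("top1.npz",**c2)
uv,P=cands(c)
for n,p0,h in(("green",(.6078,-.0014),.062),("orange",(.6061,-.1526),.062),("white",(.4382,-.011),.034),("yellow",(.4614,-.1304),.034),("lid",(.4604,.147),.04)):
    t=P[(np.hypot(*(P[:,:2]-p0).T)<.04)&(abs(P[:,2]-h)<.005)]
    if len(t)>8:print(n,[np.round(x,4) for x in cv2.minEnclosingCircle(t[:,:2].astype(np.float32))],len(t),t[:,2].max().round(4))
E
```

```text
t 1.5 tcp [0.1767 0.3595 0.2503] F [ 0.7  0.8 -0.3] w 0.0881 g 0.0
 t 3.7 tcp [ 0.3074 -0.2569  0.2503] F [-0.1  1.1 -0.3] w 0.0879 g 0.0
green [array([ 0.6063, -0.0029]), np.float64(0.0292)] 63 0.0655
orange [array([ 0.6054, -0.1526]), np.float64(0.029)] 51 0.0654
white [array([ 0.4437, -0.0088]), np.float64(0.0289)] 57 0.0376
yellow [array([ 0.4643, -0.131 ]), np.float64(0.0256)] 47 0.0387
lid [array([0.4594, 0.1478]), np.float64(0.0094)] 20 0.0433
```

View pics/side1.png

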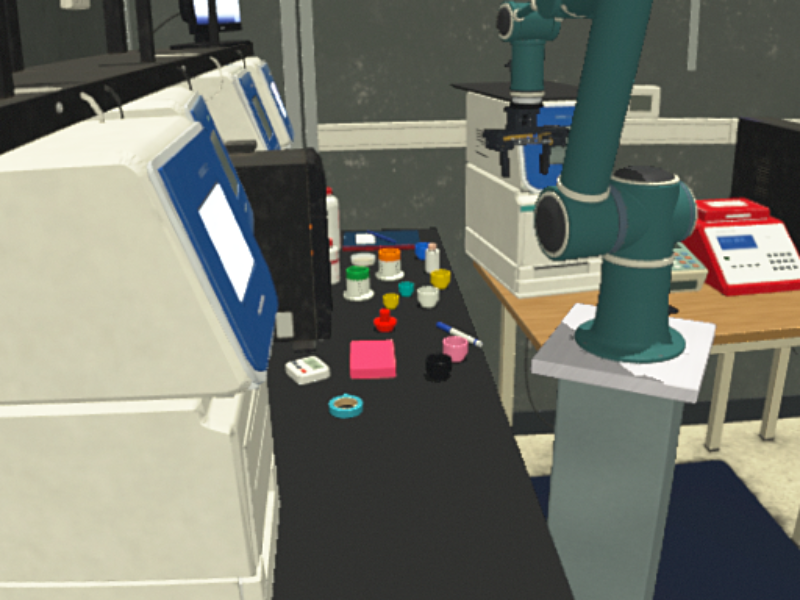

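The side view shows the swing is clear, with the jars at (357,283) and (389,265). The side measurements agree with the top to about 2 mm, so I'll do white first.

Run:
```python
from a import *
s=pick((.4382,-.011),0)
if s["gripper_width"]>.04: print(lower((.6061,-.1526),.066,0))
c=cams.capture("side");cv2.imwrite("pics/s2.png",cv2.resize(c["image"][130:230,190:310],(720,600),interpolation=cv2.INTER_CUBIC))
```

```text
grip t 7.2 tcp [ 0.4388 -0.0111  0.0166] F [-0.5  0.3  3.4] w 0.0462 g 20.2
lifted t 8.1 tcp [ 0.4371 -0.0109  0.1587] F [ 0.   1.  -0.7] w 0.0458 g 20.2
down t 11.7 tcp [ 0.6065 -0.1527  0.0667] F [-0.   1.3  3.8] w 0.0458 g 20.2
[-0.3  0.8  4.9]
-1.3877787807814457e-17
```

View pics/s2.png

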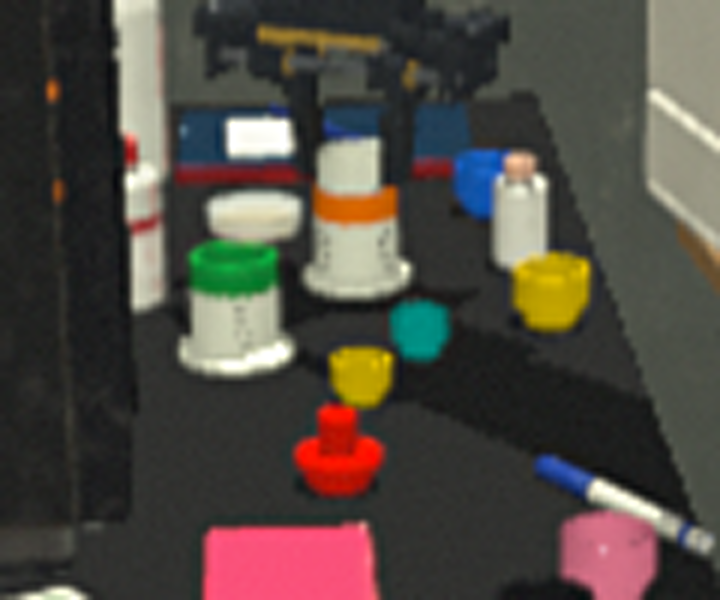

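White is seated between the fingers: the shoulder is on the orange collar at (355,190) and the reaction is about 5 N at seat height. I'll release it and continue with blue.

Run:
```python
from a import *
release(0)
s=pick((.5932,-.3163),0)
if s["gripper_width"]>.04:
    d=lower((.6078,-.0018),.066,0);print(d)
    if abs(d)<.0025:
        release(0)
        q=inverse_kinematics([.40,-.15,.2],rot(0));manip.set_joints(q)
c=cams.capture("top");np.savez("top2.npz",**c);uv,P=cands(c)
for n,p0,h in(("green",(.6078,-.0014),.084),("orange",(.6061,-.1526),.084),("yellow",(.4614,-.1304),.034)):
    t=P[(np.hypot(*(P[:,:2]-p0).T)<.04)&(abs(P[:,2]-h)<.005)]
    if len(t)>8:print(n,[np.round(x,4) for x in cv2.minEnclosingCircle(t[:,:2].astype(np.float32))],len(t),t[:,2].max().round(4),np.median(t[:,2]))
cv2.imwrite("pics/t2.png",cv2.resize(c["image"][80:230,220:420],(800,600),interpolation=cv2.INTER_CUBIC))
```

```text
released t 12.9 tcp [ 0.6056 -0.1525  0.1355] F [-0.1  0.5 -0.9] w 0.0659 g 0.0
grip t 15.2 tcp [ 0.5937 -0.3167  0.0169] F [-1.   0.4  4.1] w 0.0454 g 20.0
lifted t 16.1 tcp [ 0.5922 -0.3157  0.1583] F [ 0.   1.1 -0.7] w 0.0459 g 20.0
down t 20.0 tcp [ 0.6082 -0.0018  0.0668] F [-2.1  0.7  4.6] w 0.0452 g 20.1
[-2.3  0.7  5. ]
-1.3877787807814457e-17
released t 21.1 tcp [ 0.6074 -0.0018  0.1355] F [ 0.1  0.5 -0.7] w 0.066 g 0.0
green [array([ 0.608 , -0.0018]), np.float64(0.0229)] 68 0.0873 0.08256264336337926
orange [array([ 0.6068, -0.1537]), np.float64(0.0231)] 81 0.0866 0.08263250994243099
yellow [array([ 0.4622, -0.1305]), np.float64(0.0235)] 69 0.0373 0.03282292603493009
```

View pics/t2.png

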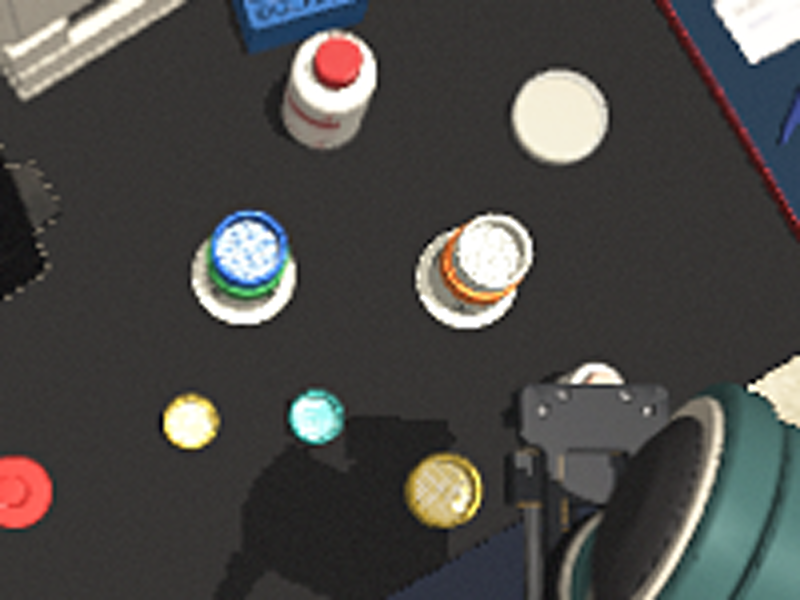

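Blue and white are both seated, with rims at z≈83 mm and centred within about 1 mm. Yellow is next, then the lid, swinging in close to the base.

Run:
```python
from a import *
s=pick((.4618,-.1305),0)
assert s["gripper_width"]>.04
d=lower((.608,-.0018),.088,0)
assert abs(d)<.0025
release(0)
manip.move_pose([.40,0,.22],rot(0))
xy=np.array((.4600,.1474));u=xy/np.hypot(*xy)
manip.move_pose([*(u*.40),.2],rot(-72))
s=pick(xy,-72,dz=.0215,op=.045)
assert .015<s["gripper_width"]<.025
manip.move_linear([*(u*.40),.16]);manip.move_pose([.42,0,.2],rot(0));manip.move_pose([.50,0,.2],rot(0))
d=lower((.608,-.0018),.1155,0);print(d)
c=cams.capture("side");cv2.imwrite("pics/s3.png",cv2.resize(c["image"][130:230,190:310],(720,600),interpolation=cv2.INTER_CUBIC))
```

```text
grip t 24.4 tcp [ 0.4624 -0.1307  0.0167] F [-0.4  0.4  3.6] w 0.0455 g 20.2
lifted t 25.2 tcp [ 0.4608 -0.1302  0.1587] F [-0.8  0.8  0.3] w 0.0463 g 20.1
down t 28.6 tcp [ 0.6084 -0.0018  0.0887] F [-1.3  0.   3. ] w 0.0459 g 20.2
[-1.2 -0.3  3.8]
released t 29.7 tcp [ 0.6076 -0.0018  0.1575] F [0.  0.3 0.1] w 0.066 g 0.0
grip t 34.5 tcp [0.4604 0.1475 0.022 ] F [-0.2 -0.1  3.4] w 0.019 g 20.0
lifted t 35.3 tcp [0.459  0.1471 0.1588] F [-0.1  0.4 -0.6] w 0.0194 g 20.0
down t 40.8 tcp [ 0.6085 -0.0018  0.116 ] F [0.6 0.  2.5] w 0.0193 g 20.0
[ 0.2 -0.3  2.8]
-1.3877787807814457e-17
```

View pics/s3.png

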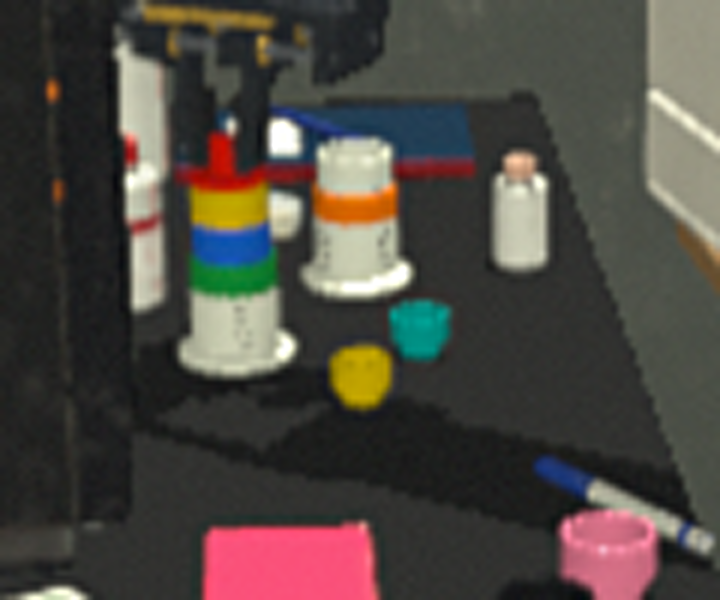

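The stack is complete and upright: green, blue, yellow and red sit in line at x≈230, with no gaps. I'll release the lid, retreat and verify.

Run:
```python
from a import *
release(0,op=.045)
manip.move_linear([.42,-.05,.22]);q=manip.state()["joint_pos"];q[0]-=.8;manip.set_joints(q);manip.dwell(.5);S()
c=cams.capture("top");d=cams.capture("side");uv,P=cands(c)
for n,p0,h in(("knob",(.608,-.0018),.134),("disc",(.608,-.0018),.112),("white",(.6061,-.1526),.084)):
    t=P[(np.hypot(*(P[:,:2]-p0).T)<.04)&(abs(P[:,2]-h)<.005)]
    if len(t)>8:print(n,[np.round(x,4) for x in cv2.minEnclosingCircle(t[:,:2].astype(np.float32))],len(t),np.median(t[:,2]))
a=cv2.resize(c["image"][80:200,240:360],(400,400));b=cv2.resize(d["image"][130:230,200:300],(400,400))
cv2.imwrite("pics/f.png",np.hstack([a,b]))
```

```text
released t 42.1 tcp [ 0.6076 -0.0018  0.1851] F [ 0.2 -0.4  0.3] w 0.0454 g 0.0
 t 45.3 tcp [ 0.2573 -0.3362  0.2199] F [0.1 0.4 0.4] w 0.0447 g 0.0
knob [array([ 6.085e-01, -4.000e-04]), np.float64(0.0098)] 58 0.13320909320919344
disc [array([ 6.085e-01, -5.000e-04]), np.float64(0.023)] 218 0.11139807284766629
white [array([ 0.6069, -0.1535]), np.float64(0.023)] 76 0.08236137382045883
```

View pics/f.png

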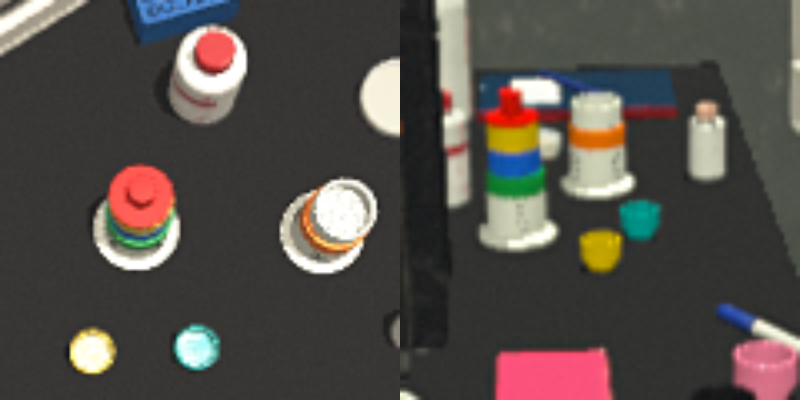

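The final view shows everything upright and clear of the arm. The knob top is at 133 mm (134 expected) and the white rim at 82 mm (84 expected), both within measuring error.

```bash
python3 -c "
from cell import order;print(order.close_job())"
```

```text
the job is handed in; nothing more can be done
None
```

The job is handed in: blue, yellow and the red lid are stacked on the green-collared jar and white is on the orange-collared jar, all seated and released in about 45 s with no contact with the other items; the verdict was not shown.

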